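Move the seasoning row to the metal rack, reversed

TASK

The four seasonings standing in the wooden tray (screw-top jar, pepper mill, square tin, terracotta salt pot) go into the empty metal rack in the reverse order, because the rack will stand on the other side of the hob: the one at the left end of the tray, as seen from the robot, goes into the rack's right-end cell, the next one into the cell beside it, and so on, until each stands upright on the rack's floor about the middle of its own cell. Keep them from tipping over on the way, and leave the tongs lying between tray and rack where they are.

Things in the scene. Friction and masses are not known exactly. Their poses are not given: they have to be found in the camera images.
- jar: screw-top spice jar of white plastic: round, upright, 50 mm across and 52 mm high, with a flat grey cap 48 mm across on top, 70 mm high in all, about 0.12 kg. Origin: centre of its underside, z up
- mill: dark wooden pepper mill: round, upright, the tallest and slimmest of the four; straight body 44 mm across up to 74 mm, then a rounded head 42 mm across and a small steel knob, 102 mm high in all, about 0.2 kg. Origin: centre of its underside, z up
- tin: square steel tea tin, upright, 46 x 46 mm with flat sides up to 76 mm, a slightly smaller lid on top, 82 mm high in all, about 0.16 kg. Origin: centre of its underside, z up; its x and y axes are square to its sides. It stands within 0.12 rad of square to the tray
- pot: terracotta salt pot: round, upright, straight body 50 mm across up to 56 mm, domed lid narrower than the body with a 16 mm ball knob, 78 mm high in all, about 0.22 kg. Origin: centre of its underside, z up
- seat_jar: one of four alike square cork mats, 66 x 66 x 3 mm, fixed 80 mm apart in a row in the pale wooden tray (334 x 84 mm, rim 12 mm over the counter). The screw-top jar stands on this mat at the start, about its middle. Origin: centre of its underside, 6 mm over the counter (top 9 mm); y along the row to the robot's left, x away from it
- seat_mill: one of four alike square cork mats, 66 x 66 x 3 mm, fixed 80 mm apart in a row in the pale wooden tray (334 x 84 mm, rim 12 mm over the counter). The pepper mill stands on this mat at the start, about its middle. Origin: centre of its underside, 6 mm over the counter (top 9 mm); y along the row to the robot's left, x away from it
- seat_tin: one of four alike square cork mats, 66 x 66 x 3 mm, fixed 80 mm apart in a row in the pale wooden tray (334 x 84 mm, rim 12 mm over the counter). The square tin stands on this mat at the start, about its middle. Origin: centre of its underside, 6 mm over the counter (top 9 mm); y along the row to the robot's left, x away from it
- seat_pot: one of four alike square cork mats, 66 x 66 x 3 mm, fixed 80 mm apart in a row in the pale wooden tray (334 x 84 mm, rim 12 mm over the counter). The salt pot stands on this mat at the start, about its middle. Origin: centre of its underside, 6 mm over the counter (top 9 mm); y along the row to the robot's left, x away from it
- new_rack: empty aluminium rack, fixed, 80 mm deep (x), 324 mm long (y), with four open cells centred at y = +120, +40, -40, -120 mm (x = 0), each 76 mm along y and 72 mm deep; floor 6 mm, tops of its 4 mm walls and partitions 20 mm above the counter. Origin: centre of its underside, on the counter; y along the row to the robot's left, x away from it. Yaw within 0.15 rad, like the tray; either may be the nearer
- tongs: latched stainless kitchen tongs, loose, lying on the counter in the gap between tray and rack, about 220 mm long, 30 mm wide, 18 mm high, roughly along the robot's y. Origin: mid-length at the underside; x axis along the tongs towards the tips
Not all that is in view belongs to the job. Leave any purple look-alike of the pot alone.

How it is judged:
At the end, for the whole second after the job is handed in: Each of the four seasonings stands in the metal rack in the cell that mirrors its place in the tray (first from the left to first from the right, and so on), within 13 mm of the cell's middle in each direction, its foot within 4 mm of the rack's floor, upright within 0.1 rad, let go and at rest (((y of each of seat_mill, seat_tin, seat_pot in the frame of seat_jar below 0 m and y of jar in the frame of new_rack between -0.133 and -0.107 m) or (y of seat_mill in the frame of seat_jar above 0 m and y of each of seat_tin, seat_pot in the frame of seat_jar below 0 m and y of jar in the frame of new_rack between -0.053 and -0.027 m) or (y of each of seat_mill, seat_pot in the frame of seat_jar below 0 m and y of seat_tin in the frame of seat_jar above 0 m and y of jar in the frame of new_rack between -0.053 and -0.027 m) or (y of each of seat_mill, seat_tin in the frame of seat_jar below 0 m and y of seat_pot in the frame of seat_jar above 0 m and y of jar in the frame of new_rack between -0.053 and -0.027 m) or (y of each of seat_mill, seat_tin in the frame of seat_jar above 0 m and y of seat_pot in the frame of seat_jar below 0 m and y of jar in the frame of new_rack between 0.027 and 0.053 m) or (y of each of seat_mill, seat_pot in the frame of seat_jar above 0 m and y of seat_tin in the frame of seat_jar below 0 m and y of jar in the frame of new_rack between 0.027 and 0.053 m) or (y of seat_mill in the frame of seat_jar below 0 m and y of each of seat_tin, seat_pot in the frame of seat_jar above 0 m and y of jar in the frame of new_rack between 0.027 and 0.053 m) or (y of each of seat_mill, seat_tin, seat_pot in the frame of seat_jar above 0 m and y of jar in the frame of new_rack between 0.107 and 0.133 m)) and x of jar in the frame of new_rack between -0.013 and 0.013 m and z of jar in the frame of new_rack between 0.002 and 0.01 m and angle between each of jar, mill, tin, pot's own z axis and vertical below 0.1 rad and linear speed of each of jar, mill, tin, pot below 0.02 m/s and angular speed of each of jar, mill, tin, pot below 0.2 rad/s and ((y of each of seat_jar, seat_tin, seat_pot in the frame of seat_mill below 0 m and y of mill in the frame of new_rack between -0.133 and -0.107 m) or (y of seat_jar in the frame of seat_mill above 0 m and y of each of seat_tin, seat_pot in the frame of seat_mill below 0 m and y of mill in the frame of new_rack between -0.053 and -0.027 m) or (y of each of seat_jar, seat_pot in the frame of seat_mill below 0 m and y of seat_tin in the frame of seat_mill above 0 m and y of mill in the frame of new_rack between -0.053 and -0.027 m) or (y of each of seat_jar, seat_tin in the frame of seat_mill below 0 m and y of seat_pot in the frame of seat_mill above 0 m and y of mill in the frame of new_rack between -0.053 and -0.027 m) or (y of each of seat_jar, seat_tin in the frame of seat_mill above 0 m and y of seat_pot in the frame of seat_mill below 0 m and y of mill in the frame of new_rack between 0.027 and 0.053 m) or (y of each of seat_jar, seat_pot in the frame of seat_mill above 0 m and y of seat_tin in the frame of seat_mill below 0 m and y of mill in the frame of new_rack between 0.027 and 0.053 m) or (y of seat_jar in the frame of seat_mill below 0 m and y of each of seat_tin, seat_pot in the frame of seat_mill above 0 m and y of mill in the frame of new_rack between 0.027 and 0.053 m) or (y of each of seat_jar, seat_tin, seat_pot in the frame of seat_mill above 0 m and y of mill in the frame of new_rack between 0.107 and 0.133 m)) and x of mill in the frame of new_rack between -0.013 and 0.013 m and z of mill in the frame of new_rack between 0.002 and 0.01 m and ((y of each of seat_jar, seat_mill, seat_pot in the frame of seat_tin below 0 m and y of tin in the frame of new_rack between -0.133 and -0.107 m) or (y of seat_jar in the frame of seat_tin above 0 m and y of each of seat_mill, seat_pot in the frame of seat_tin below 0 m and y of tin in the frame of new_rack between -0.053 and -0.027 m) or (y of each of seat_jar, seat_pot in the frame of seat_tin below 0 m and y of seat_mill in the frame of seat_tin above 0 m and y of tin in the frame of new_rack between -0.053 and -0.027 m) or (y of each of seat_jar, seat_mill in the frame of seat_tin below 0 m and y of seat_pot in the frame of seat_tin above 0 m and y of tin in the frame of new_rack between -0.053 and -0.027 m) or (y of each of seat_jar, seat_mill in the frame of seat_tin above 0 m and y of seat_pot in the frame of seat_tin below 0 m and y of tin in the frame of new_rack between 0.027 and 0.053 m) or (y of each of seat_jar, seat_pot in the frame of seat_tin above 0 m and y of seat_mill in the frame of seat_tin below 0 m and y of tin in the frame of new_rack between 0.027 and 0.053 m) or (y of seat_jar in the frame of seat_tin below 0 m and y of each of seat_mill, seat_pot in the frame of seat_tin above 0 m and y of tin in the frame of new_rack between 0.027 and 0.053 m) or (y of each of seat_jar, seat_mill, seat_pot in the frame of seat_tin above 0 m and y of tin in the frame of new_rack between 0.107 and 0.133 m)) and x of tin in the frame of new_rack between -0.013 and 0.013 m and z of tin in the frame of new_rack between 0.002 and 0.01 m and ((y of each of seat_jar, seat_mill, seat_tin in the frame of seat_pot below 0 m and y of pot in the frame of new_rack between -0.133 and -0.107 m) or (y of seat_jar in the frame of seat_pot above 0 m and y of each of seat_mill, seat_tin in the frame of seat_pot below 0 m and y of pot in the frame of new_rack between -0.053 and -0.027 m) or (y of each of seat_jar, seat_tin in the frame of seat_pot below 0 m and y of seat_mill in the frame of seat_pot above 0 m and y of pot in the frame of new_rack between -0.053 and -0.027 m) or (y of each of seat_jar, seat_mill in the frame of seat_pot below 0 m and y of seat_tin in the frame of seat_pot above 0 m and y of pot in the frame of new_rack between -0.053 and -0.027 m) or (y of each of seat_jar, seat_mill in the frame of seat_pot above 0 m and y of seat_tin in the frame of seat_pot below 0 m and y of pot in the frame of new_rack between 0.027 and 0.053 m) or (y of each of seat_jar, seat_tin in the frame of seat_pot above 0 m and y of seat_mill in the frame of seat_pot below 0 m and y of pot in the frame of new_rack between 0.027 and 0.053 m) or (y of seat_jar in the frame of seat_pot below 0 m and y of each of seat_mill, seat_tin in the frame of seat_pot above 0 m and y of pot in the frame of new_rack between 0.027 and 0.053 m) or (y of each of seat_jar, seat_mill, seat_tin in the frame of seat_pot above 0 m and y of pot in the frame of new_rack between 0.107 and 0.133 m)) and x of pot in the frame of new_rack between -0.013 and 0.013 m and z of pot in the frame of new_rack between 0.002 and 0.01 m); the robot touches nothing.
It fails at once if the jar is tipped over (more than 0.8 rad) (angle between jar's own z axis and vertical above 0.8 rad).
It fails at once if the mill is tipped over (more than 0.8 rad) (angle between mill's own z axis and vertical above 0.8 rad).
It fails at once if the tin is tipped over (more than 0.8 rad) (angle between tin's own z axis and vertical above 0.8 rad).
It fails at once if the pot is tipped over (more than 0.8 rad) (angle between pot's own z axis and vertical above 0.8 rad).
It fails at once if the tongs are moved by more than 30 mm (distance of tongs from where it was at the start of the episode above 0.03 m).
It also fails if it takes over 96 s, if anything falls off the work surface, if the arm or the gripper's body presses on something with over 40 N, if the wrist force passes 120 N, or if a joint passes its speed limit or range.

ROBOT

A 7-joint arm with a two-finger parallel gripper is mounted at the origin on the work surface. World frame = base frame: x ahead of the robot, y to its left, z up, the work surface at z = 0. Lengths are in m, angles in rad, forces in N, time in s.
With the tool pointing down it reaches from about 0.4 to 0.9 m from the base axis. Payload 5.5 kg.
Tool frame: the origin (TCP) lies at the centre of the arm's flange, where the gripper is bolted on; the fingertips stand 173 mm ahead of it and the grasp point (between the pads) lies 155 mm ahead of it; z points along the fingers, y is the line along which they close (so a half turn about z gives the same grasp; the last joint's range is limited). The gripper opens to 85 mm and grips with 20 to 120 N. Pads are 22 mm wide; open, the fingers measure 114 mm over their backs; the gripper's body (76 mm by 85 mm) begins 54 mm behind the grasp point. The pads swing forward as they close: fully open they stand 13 mm farther back than shut.
Start: joints at [1.417, 0.501, -0.427, 1.55, 0.221, 1.138, -0.21], TCP at [0.263, -0.594, 0.405] pointing down, gripper open.
Joint ranges: [-2.88, 2.88], [-0.31, 2.03], [-1.54, 1.56], [0.2, 2.42], [-1.41, 4.55], [0.19, 2.02], [-2.57, 2.57]. Speed limits (rad/s): [2.57, 2.57, 3.14, 3.14, 3.14, 3.14, 3.14].

INTERFACE

Orientations are given as a rotation vector (axis times angle).
In Python, from workcell import observe, get_image, camera_params, finish_job gives the robot as it stands.
- The arm moves only by the tool play_rows, never from a script. Its argument "commands" is a list of rows, each a list of 6 numbers: the shift along the world's x, y, z as a fraction of full scale, then the turn, a rotation vector about the world's x, y, z as a fraction of full scale. A call has 1 to 5 rows; each row is the pose to reach, as a shift and turn from the pose commanded when the call began; what a row does not reach only later rows make up. Full scale, the value 1, is 1000 mm for a shift and pi/2 rad for a turn. A row lasts 1/12 s, in which the tool goes at most 41.7 mm and 7.16 degrees, less where a joint would pass 70% of its speed; a pose out of reach is approached as far as the arm can. A call with a number of a shift or a turn outside -1 to 1 is refused whole. A call with a gripper value outside its range is refused whole. "hand" is the opening, from 0 (shut) to 1 (fully open), set as the call begins (left out, the last holds). The fingers move at their own pace and stop on an object; the grip force is fixed at half the most. Time passes only in rows, so rows that repeat a pose let the fingers close. It gives the time, the measured TCP pose, the force, the opening and the grip force at its end, in the units of the state.
- observe(): the state, without advancing time (a new reading comes with each control period).
- get_image(name): name is "side" or "top"; returns (picture, depth): 400x640x3 uint8, red, green, blue; 400x640 float32, m along the optical axis (not along the pixel's ray), 0 where there is no reading.
- camera_params(name): a dict with "mtx" (3x3 intrinsics, pixels), "distortion" ([k1, k2, p1, p2, k3] as OpenCV has them; the pictures are not rectified), "rvec" (rotation vector, rad) and "tvec" (3), from world to camera coordinates, as OpenCV has them. Camera axes: x right, y down, z forward; pixel columns grow to the right and rows downward; lengths in m; the calibration is good to about 2 mm. A picture is of the moment at which its call begins. camera_params takes no time and is no camera call.
- finish_job(): hands the job in; it is judged then, once.
The state is a dict: "time": time; "joint_pos": joint angles; "joint_velocities": joint speeds; "effort": joint torques, N m; "tcp_pos": TCP position; "ee_rot": TCP orientation; "contact_force": force on the tool from outside, world axes, zero at the start; "wrist_torque": the same for the moment, N m; "opening": finger opening in m; "grasp_force": force on a finger pad.
Only numpy, scipy, OpenCV 4.12 (cv2) and the standard library are available. Lean on these libraries where they do the work, as an engineer would, in place of code of your own. Each camera call takes 0.05 s, during which the arm holds its last target. There are 200 camera calls.

## Working session

There is one attempt and no reset: what is moved stays moved. The work goes in short steps, Python scripts to look and compute and a tool call to move; the robot and the scene stay as the last step left them, time stands still between calls to the robot, and variables do not carry over. Pictures are saved under pics/ and viewed, at most 14 in all, crops included, and the job is handed in when it is done.

Besides the shell and the picture viewer there is one more tool, called as name(argument=value, ...) on one line, values as JSON. play_rows: Moves the arm, as the interface text tells. Shift numbers are shares of 1000 mm and turn numbers shares of pi/2 rad, none past 1 either way. Its arguments: {"type":"object","properties":{"commands":{"type":"array","items":{"type":"array","items":{"type":"number","minimum":-1,"maximum":1}}},"hand":{"type":"number"}},"required":["commands"]}

```bash
mkdir -p pics
python3 - <<'E'
from workcell import *
import cv2,numpy as np
s=observe();print(s)
for n in("side","top"):
    p,d=get_image(n);cv2.imwrite(f"pics/{n}0.png",p[:,:,::-1]);np.savez(f"{n}0.npz",p=p,d=d)
    c=camera_params(n);R=cv2.Rodrigues(np.array(c["rvec"]))[0];print(n,c["mtx"],c["distortion"],"cam pos",-R.T@np.array(c["tvec"]).ravel(),R)
E
```

```text
{'time': 0.0, 'joint_pos': array([ 1.41723176,  0.50186307, -0.42679051,  1.55147409,  0.22078991,
        1.1382904 , -0.21030006]), 'joint_velocities': array([ 0.00065608,  0.00095637,  0.00024223,  0.00074027, -0.00102504,
       -0.00095907, -0.00068879]), 'effort': array([-8.58132971e-04, -5.69515264e+01, -5.81684098e+00, -2.80948430e+01,
        1.05547142e-02,  1.18854208e-02, -2.74370436e-06]), 'tcp_pos': array([ 0.26292666, -0.59405136,  0.40363938]), 'ee_rot': array([-3.07170329e+00, -6.49605076e-01,  5.22669561e-04]), 'contact_force': array([ 0.40683307, -0.22251717, -0.71301179]), 'wrist_torque': array([ 0.00278994,  0.00501296, -0.03571038]), 'grasp_force': 0.0, 'opening': 0.08559942594778343}
side [[449.52220468   0.         317.32204166]
 [  0.         449.52220468 198.08057646]
 [  0.           0.           1.        ]] [-0.06357955  0.          0.          0.          0.        ] cam pos [0.3699121  0.58488185 0.70750145] [[-0.96072323 -0.27743126  0.00654018]
 [-0.1995676   0.67432726 -0.71095395]
 [ 0.19283063 -0.68433518 -0.70320815]]
top [[427.79058469   0.         315.05588681]
 [  0.         427.79058469 203.02073152]
 [  0.           0.           1.        ]] [-0.05855021  0.          0.          0.          0.        ] cam pos [ 0.38973486 -0.06905319  0.91557741] [[ 0.02080564 -0.99944214 -0.02612553]
 [-0.98347302 -0.01575838 -0.18036765]
 [ 0.17985533  0.02944642 -0.98325224]]
```

View pics/top0.png

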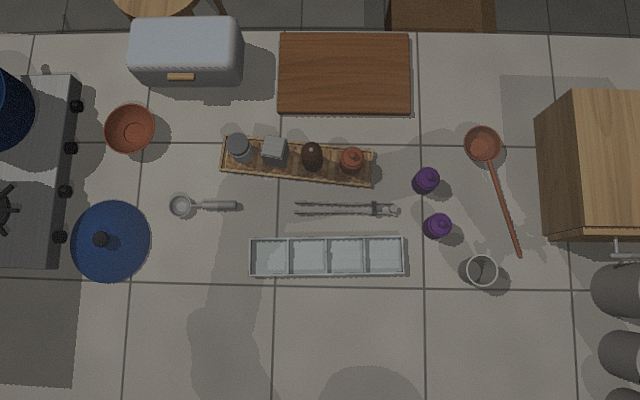

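View pics/side0.png

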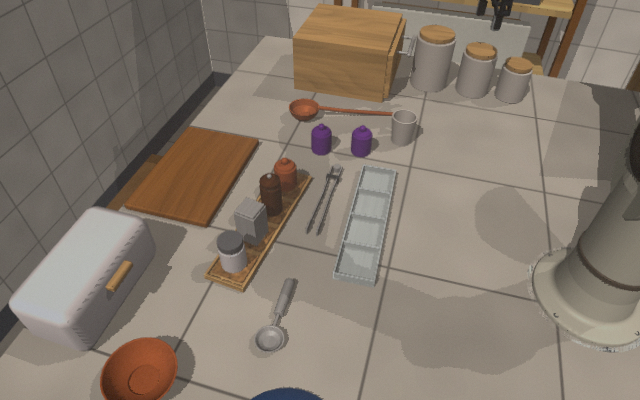

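The top view runs +x up and +y left. The tray, at rows 135-187, holds from left to right the jar (238,148), tin (273,150), mill (312,156) and pot (351,160). The rack, at (249-404, 236-276), is nearer the robot, and the tongs lie at (295-400, 209). The side view agrees, and the purple look-alikes are off to the right.

```bash
cat > h.py <<'E'
import cv2,numpy as np
from workcell import *
def cloud(n,d):
    c=camera_params(n);R=cv2.Rodrigues(np.array(c["rvec"]))[0];t=np.array(c["tvec"]).ravel()
    v,u=np.mgrid[:400,:640]
    q=cv2.undistortPoints(np.stack([u,v],-1).reshape(-1,1,2).astype(np.float64),np.array(c["mtx"]),np.array(c["distortion"])).reshape(400,640,2)
    P=np.dstack([q*d[...,None],d]);W=(P-t)@R;W[d==0]=np.nan
    return W
def load(n,k): z=np.load(f"{n}{k}.npz");return z["p"],cloud(n,z["d"])
def shot(n,k):
    p,d=get_image(n);np.savez(f"{n}{k}.npz",p=p,d=d);cv2.imwrite(f"pics/{n}{k}.png",p[:,:,::-1]);return p,cloud(n,d)
def blobs(W,lo,hi,box,minpx=15):
    m=(W[...,2]>lo)&(W[...,2]<hi)&(W[...,0]>box[0])&(W[...,0]<box[1])&(W[...,1]>box[2])&(W[...,1]<box[3])
    n,l,st,_=cv2.connectedComponentsWithStats(m.astype(np.uint8))
    for i in range(1,n):
        if st[i,4]>=minpx:
            yield W[l==i]
E
python3 - <<'E'
from h import *
for n in("top","side"):
    p,W=load(n,0)
    def at(u,v):return W[v,u].round(4)
    f=W[(W[...,0]>.3)&(W[...,0]<.7)&(abs(W[...,1])<.3)];print(n,"floor",np.median(f[:,2][abs(f[:,2])<.01]))
    for nm,lo,hi,box in(("rack",.012,.026,(.25,.37,-.35,.2)),("tongs",.008,.025,(.38,.45,-.35,.1)),("tray",.007,.016,(.42,.6,-.3,.2)),("tops",.045,.13,(.42,.62,-.3,.2))):
        for b in blobs(W,lo,hi,box,40):
            r=cv2.minAreaRect((b[:,:2]*1000).astype(np.float32))
            print(n,nm,len(b),"rect",np.round(r[0],1),np.round(r[1],1),round(r[2],1),"z",np.nanpercentile(b[:,2],[5,50,98]).round(4),b[:,:2].min(0).round(3),b[:,:2].max(0).round(3))
E
```

```text
top floor 0.0010749874732368962
top tongs 757 rect [428.  -67.4] [ 50.6 322.9] 1.3 z [0.0084 0.0196 0.0234] [ 0.399 -0.229] [0.45  0.095]
top tray 80 rect [ 598.9 -120.2] [76.   6.7] 84.9 z [0.0078 0.0124 0.0156] [ 0.592 -0.158] [ 0.6   -0.082]
top tray 90 rect [554.9 -76.3] [107.3   4.4] 88.7 z [0.0083 0.013  0.0157] [ 0.552 -0.13 ] [ 0.558 -0.023]
top tray 90 rect [ 545.1 -192.2] [24.8 46. ] 4.5 z [0.0098 0.0137 0.016 ] [ 0.531 -0.215] [ 0.558 -0.17 ]
top tray 93 rect [ 535. -103.] [  3.6 112.8] 0.4 z [0.0081 0.0131 0.0157] [ 0.533 -0.159] [ 0.537 -0.047]
top tray 1026 rect [ 452.4 -146.9] [ 63.2 155.2] 1.0 z [0.0071 0.0081 0.0133] [ 0.42  -0.225] [ 0.485 -0.069]
top tray 398 rect [448.6  54.6] [55. 74.] 1.6 z [0.0071 0.0081 0.015 ] [0.42  0.018] [0.477 0.092]
top tray 413 rect [449.1 -26.8] [56.9 76.6] 1.0 z [0.0071 0.008  0.012 ] [ 0.42  -0.065] [0.477 0.012]
top tops 42 rect [ 618.2 -117.6] [23.3  3.6] 90.0 z [0.0474 0.0582 0.0674] [ 0.616 -0.129] [ 0.62  -0.106]
top tops 442 rect [ 598.2 -273.4] [48.9 42.4] 89.7 z [0.0512 0.062  0.0775] [ 0.577 -0.298] [ 0.619 -0.249]
top tops 
[... 926 characters left out ...]
8] 89.4 z [0.0079 0.0134 0.0156] [ 0.531 -0.164] [ 0.539 -0.023]
side tray 106 rect [ 451.2 -137.5] [19.4 59.9] 86.5 z [0.0071 0.0105 0.0154] [ 0.421 -0.146] [ 0.481 -0.127]
side tray 102 rect [449.6 -58.7] [18.7 57.2] 83.8 z [0.0072 0.0104 0.0159] [ 0.42  -0.067] [ 0.478 -0.047]
side tray 396 rect [447.4  48.8] [55.  69.1] 1.3 z [0.0071 0.0082 0.0148] [0.42  0.014] [0.476 0.084]
side tray 85 rect [447.8  96.6] [55.5  3.5] 2.1 z [0.0073 0.0117 0.0158] [0.42  0.094] [0.476 0.098]
side tops 257 rect [ 600.4 -268.4] [45.4 43. ] 24.0 z [0.047  0.0601 0.0777] [ 0.577 -0.293] [ 0.62  -0.245]
side tops 264 rect [ 506.2 -282.7] [48.2 34.5] 0.0 z [0.0471 0.0593 0.076 ] [ 0.482 -0.3  ] [ 0.53  -0.265]
```

Run:
```python
from h import *
for n in("top","side"):
    p,W=load(n,0)
    for nm,lo,hi,box in(("rack",.015,.026,(.38,.5,-.26,.15)),("tongs",.006,.025,(.51,.58,-.26,.1)),("tray",.009,.017,(.57,.73,-.2,.2)),("rackf",.004,.009,(.38,.5,-.26,.15)),("tops",.045,.13,(.58,.72,-.17,.2)),("toptop",.078,.13,(.58,.72,-.17,.2))):
        bs=list(blobs(W,lo,hi,box,25))
        if nm in("rack","tongs","tray"): bs=[np.vstack(bs)]
        for b in bs:
            r=cv2.minAreaRect((b[:,:2]*1000).astype(np.float32))
            print(n,nm,len(b),"rect",np.round(r[0],1),np.round(r[1],1),round(r[2],1),"z",np.nanpercentile(b[:,2],[5,50,98]).round(4),b[:,:2].min(0).round(3),b[:,:2].max(0).round(3))
```

```text
top rack 990 rect [443.9 -66.8] [ 80.4 322.5] 2.1 z [0.0173 0.0205 0.0239] [ 0.399 -0.229] [0.489 0.096]
top tongs 502 rect [ 544.2 -106.5] [ 28.1 217.4] 0.1 z [0.0081 0.0145 0.0204] [ 0.53  -0.215] [0.558 0.002]
top tray 1723 rect [650.4   3.1] [332.4  85.2] 84.2 z [0.0092 0.011  0.0156] [ 0.592 -0.165] [0.709 0.172]
top rackf 1058 rect [ 448.3 -186.5] [72.  75.7] 2.5 z [0.0048 0.0069 0.0089] [ 0.413 -0.226] [ 0.486 -0.147]
top rackf 1050 rect [440.   53.9] [71.9 73.5] 1.9 z [0.0047 0.0067 0.0088] [0.404 0.016] [0.477 0.092]
top rackf 1045 rect [442.6 -27.3] [72.  76.2] 2.1 z [0.0045 0.0067 0.0088] [ 0.405 -0.066] [0.477 0.012]
top rackf 1048 rect [ 445.7 -106.7] [71.8 74.5] 1.1 z [0.0046 0.0068 0.0088] [ 0.409 -0.143] [ 0.482 -0.069]
top tops 540 rect [663.9 118.9] [48.4 47.6] 89.6 z [0.0532 0.0787 0.0826] [0.64  0.095] [0.688 0.143]
top tops 653 rect [656.5  42.7] [46.8 47.6] 79.1 z [0.0532 0.0902 0.0942] [0.63  0.017] [0.683 0.068]
top tops 471 rect [642.6 -35.4] [41.7 42.4] 27.6 z [0.056  0.0994 0.1104] [ 0.622 -0.056] [ 0.664 -0.013]
top tops 471 rect [ 640.6 -117.8] [45.6 48.3
[... 1279 characters left out ...]
.9] 2.4 z [0.0043 0.0061 0.0089] [0.397 0.093] [0.477 0.098]
side tops 1894 rect [648.  -31.4] [206.2  51.4] 83.7 z [0.0485 0.0763 0.1045] [ 0.617 -0.134] [0.684 0.073]
side tops 737 rect [666.3 124. ] [46.9 49.7] 80.7 z [0.049  0.0788 0.0821] [0.642 0.099] [0.691 0.147]
side toptop 37 rect [ 641.2 -113.2] [15.2 10.3] 17.5 z [0.0791 0.0833 0.0867] [ 0.635 -0.12 ] [ 0.65  -0.107]
side toptop 362 rect [643.1 -29.5] [40.5 38.3] 17.9 z [0.0805 0.0979 0.1098] [ 0.623 -0.048] [ 0.666 -0.01 ]
side toptop 512 rect [656.5  47.5] [45.7 45.9] 79.9 z [0.0804 0.0903 0.0929] [0.631 0.023] [0.682 0.073]
side toptop 403 rect [666.9 123. ] [44.9 48.2] 80.7 z [0.0785 0.0801 0.0823] [0.642 0.099] [0.691 0.145]
```

Both views agree to about 4 mm, and the sizes match:

| Item | Position (mm) | Yaw |
|---|---|---|
| Jar | (665, 121) | - |
| Tin | (657, 45) | -10° |
| Mill | (643, -33) | - |
| Pot | (641, -116) | - |
| Rack centre | (443, -66) | +2° |

The targets are pot to +120 at (439, 54), mill to +40 at (442, -26), tin to -40 at (445, -106) and jar to -120 at (447, -186). I'll grip across the row and start with the pot.

play_rows(commands=[[0.126,0.159,0,0,0,0.222],[0.126,0.159,0,0,0,0.222],[0.126,0.159,0,0,0,0.222],[0.126,0.159,0,0,0,0.222],[0.126,0.159,0,0,0,0.222]], hand=1)

```text
time: 0.52
tcp_pos: [0.3905, -0.4327, 0.4044]
ee_rot: [-2.912, -1.175, -0.001]
contact_force: [0.6, 0.4, 0.3]
opening: 0.0854
grasp_force: 0.0
```

play_rows(commands=[[0.126,0.159,0,0,0,0.222],[0.126,0.159,0,0,0,0.222],[0.126,0.159,0,0,0,0.222],[0.126,0.159,0,0,0,0.222],[0.126,0.159,0,0,0,0.222]])

```text
time: 0.93
tcp_pos: [0.5163, -0.2737, 0.4045]
ee_rot: [-2.664, -1.663, -0.001]
contact_force: [0.5, 0.4, 0.5]
opening: 0.0855
grasp_force: 0.0
```

play_rows(commands=[[0.126,0.159,0,0,0,0.222],[0.126,0.159,0,0,0,0.222],[0.126,0.159,0,0,0,0.222],[0.126,0.159,0,0,0,0.222],[0.126,0.159,0,0,0,0.222]])

```text
time: 1.35
tcp_pos: [0.6422, -0.1148, 0.4042]
ee_rot: [-2.335, -2.099, -0.001]
contact_force: [-0.3, 0.8, 0.3]
opening: 0.0851
grasp_force: 0.0
```

play_rows(commands=[[0,0,-0.04,0,0,0],[0,0,-0.08,0,0,0],[0,0,-0.11,0,0,0],[0,0,-0.13,0,0,0],[0,0,-0.14,0,0,0]])

```text
time: 1.77
tcp_pos: [0.6395, -0.1173, 0.2604]
ee_rot: [-2.334, -2.096, 0.006]
contact_force: [-0.7, 0.2, -0.3]
opening: 0.0854
grasp_force: 0.0
```

Run:
```python
from h import *
p,W=shot("side",1);cv2.imwrite("pics/c1.png",cv2.resize(p[60:300,180:460,::-1],None,fx=2.5,fy=2.5,interpolation=cv2.INTER_CUBIC))
```

```text
(no output)
```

View pics/c1.png

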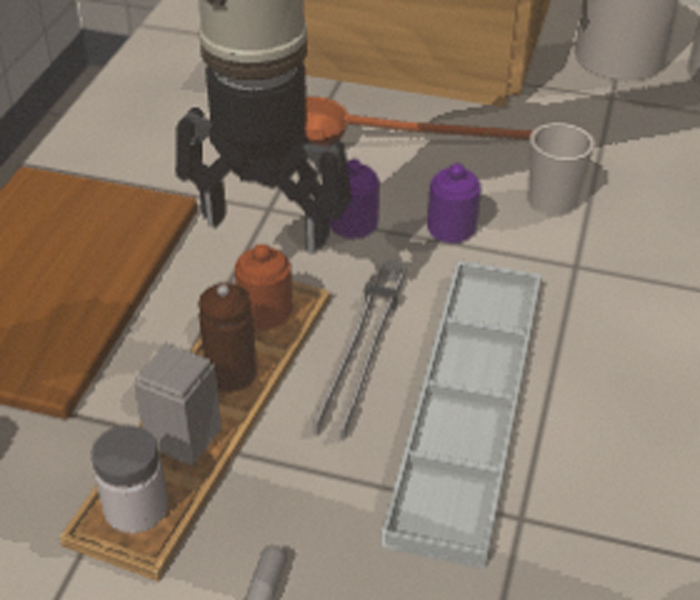

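The open fingers, at crop (212,220) and (316,245), straddle the pot at (264,265), with the neighbouring mill clear. I'll descend and grip.

play_rows(commands=[[0,0.001,-0.02,0,0,0],[0,0.001,-0.04,0,0,0],[0,0.001,-0.056,0,0,0],[0,0.001,-0.056,0,0,0],[0,0.001,-0.056,0,0,0]])

```text
time: 2.23
tcp_pos: [0.6411, -0.1164, 0.2087]
ee_rot: [-2.337, -2.098, 0.001]
contact_force: [0.4, -0.9, 0.3]
opening: 0.0857
grasp_force: 0.0
```

play_rows(commands=[[0,0,0,0,0,0],[0,0,0,0,0,0],[0,0,0,0,0,0],[0,0,0,0,0,0],[0,0,0,0,0,0]], hand=0)

```text
time: 2.65
tcp_pos: [0.642, -0.1163, 0.2106]
ee_rot: [2.336, 2.097, 0.003]
contact_force: [0.6, 0.3, 6.7]
opening: 0.0486
grasp_force: 62.4
```

play_rows(commands=[[0,0,0,0,0,0],[0,0,0,0,0,0],[0,0,0,0,0,0],[0,0,0,0,0,0],[0,0,0,0,0,0]])

```text
time: 3.07
tcp_pos: [0.6421, -0.1164, 0.2106]
ee_rot: [2.336, 2.097, 0.003]
contact_force: [0.2, -0.3, 6.0]
opening: 0.0484
grasp_force: 62.4
```

play_rows(commands=[[0,0,0.01,0,0,0],[0,0,0.03,0,0,0],[0,0,0.06,0,0,0],[0,0,0.09,0,0,0],[0,0,0.12,0,0,0]])

```text
time: 3.48
tcp_pos: [0.6406, -0.1162, 0.33]
ee_rot: [-2.337, -2.098, 0.001]
contact_force: [1.4, -0.3, -3.0]
opening: 0.0483
grasp_force: 62.3
```

play_rows(commands=[[-0.02,0.017,0,0,0,0.018],[-0.045,0.038,0,0,0,0.036],[-0.07,0.06,0,0,0,0.054],[-0.095,0.081,0,0,0,0.072],[-0.12,0.102,0,0,0,0.089]])

```text
time: 3.9
tcp_pos: [0.5195, -0.0134, 0.329]
ee_rot: [2.184, 2.258, -0.001]
contact_force: [0.9, 0.1, -1.3]
opening: 0.0487
grasp_force: 62.6
```

play_rows(commands=[[-0.025,0.021,0,0,0,0],[-0.05,0.042,0,0,0,0],[-0.07,0.058,0,0,0,0],[-0.082,0.068,0,0,0,0],[-0.082,0.068,0,0,0,0]])

```text
time: 4.32
tcp_pos: [0.4365, 0.0558, 0.3289]
ee_rot: [2.181, 2.261, -0.003]
contact_force: [-0.6, -0.7, -2.6]
opening: 0.0485
grasp_force: 62.6
```

Run:
```python
from h import *
print(observe()["tcp_pos"],observe()["contact_force"],observe()["opening"])
p,W=shot("side",2);cv2.imwrite("pics/c2.png",cv2.resize(p[60:300,180:460,::-1],None,fx=2,fy=2,interpolation=cv2.INTER_CUBIC))
hsv=cv2.cvtColor(p,cv2.COLOR_RGB2HSV)
```

```text
[0.436495   0.05580418 0.32891698] [-0.57422772 -0.70069724 -2.57675655] 0.048481388823507214
```

View pics/c2.png

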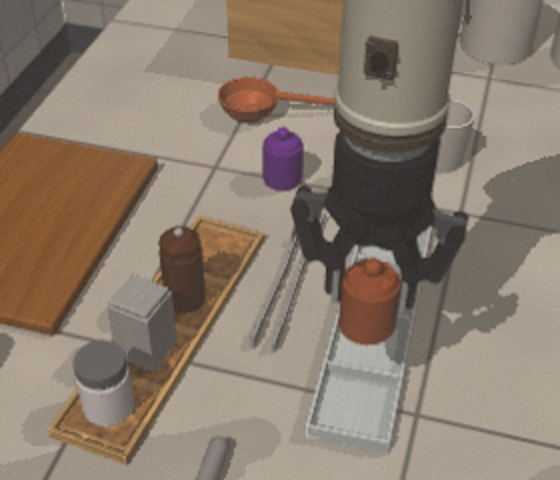

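The pot hangs upright between the pads, at crop (370,305), above the left cell. I'll lower it.

play_rows(commands=[[0.0025,-0.002,-0.03,0,0,0],[0.0025,-0.002,-0.06,0,0,0],[0.0025,-0.002,-0.085,0,0,0],[0.0025,-0.002,-0.1,0,0,0],[0.0025,-0.002,-0.11,0,0,0]])

```text
time: 4.78
tcp_pos: [0.4423, 0.0505, 0.2168]
ee_rot: [-2.187, -2.254, 0.002]
contact_force: [0.1, -0.2, -2.3]
opening: 0.0487
grasp_force: 62.6
```

play_rows(commands=[[0,0,-0.004,0,0,0],[0,0,-0.007,0,0,0],[0,0,-0.01,0,0,0],[0,0,-0.01,0,0,0],[0,0,-0.01,0,0,0]])

```text
time: 5.2
tcp_pos: [0.4422, 0.0516, 0.2093]
ee_rot: [2.185, 2.256, 0.001]
contact_force: [0.3, 0.2, -2.4]
opening: 0.0489
grasp_force: 62.6
```

play_rows(commands=[[-0.002,0.002,-0.001,0,0,0],[-0.002,0.002,-0.002,0,0,0],[-0.002,0.002,-0.002,0,0,0],[-0.002,0.002,-0.002,0,0,0],[-0.002,0.002,-0.002,0,0,0]])

```text
time: 5.62
tcp_pos: [0.4397, 0.0541, 0.2075]
ee_rot: [2.185, 2.256, 0.001]
contact_force: [-2.4, -0.2, 5.2]
opening: 0.0486
grasp_force: 63.6
```

The upward force shows the pot is seated. Next I'll release it, lift, and go on to the mill.

play_rows(commands=[[0,0,0,0,0,0],[0,0,0,0,0,0],[0,0,0,0,0,0],[0,0,0,0,0,0],[0,0,0,0,0,0]], hand=1)

```text
time: 6.03
tcp_pos: [0.4398, 0.0537, 0.2067]
ee_rot: [2.186, 2.257, 0.0]
contact_force: [-0.1, 0.8, 0.6]
opening: 0.0855
grasp_force: 0.0
```

play_rows(commands=[[0,0,0.01,0,0,0],[0,0,0.03,0,0,0],[0,0,0.06,0,0,0],[0,0,0.095,0,0,0],[0,0,0.13,0,0,0]])

```text
time: 6.45
tcp_pos: [0.439, 0.0541, 0.3381]
ee_rot: [-2.183, -2.257, 0.001]
contact_force: [1.2, -0.3, -0.2]
opening: 0.0854
grasp_force: 0.0
```

play_rows(commands=[[0.03,-0.013,0,0,0,-0.018],[0.06,-0.026,0,0,0,-0.036],[0.09,-0.039,0,0,0,-0.054],[0.12,-0.052,0,0,0,-0.072],[0.15,-0.065,0,0,0,-0.089]])

```text
time: 6.87
tcp_pos: [0.5908, -0.0123, 0.3376]
ee_rot: [2.339, 2.096, 0.0]
contact_force: [-0.6, 0.3, 1.2]
opening: 0.0852
grasp_force: 0.0
```

play_rows(commands=[[0.03,-0.013,0,0,0,0],[0.053,-0.022,0,0,0,0],[0.053,-0.022,0,0,0,0],[0.053,-0.022,0,0,0,0],[0.053,-0.022,0,0,0,0]])

```text
time: 7.28
tcp_pos: [0.6419, -0.0326, 0.3368]
ee_rot: [-2.336, -2.099, 0.0]
contact_force: [0.0, 0.0, -0.3]
opening: 0.0852
grasp_force: 0.0
```

Run:
```python
from h import *
print(observe()["tcp_pos"])
p,W=shot("side",3);cv2.imwrite("pics/c3.png",cv2.resize(p[60:300,180:460,::-1],None,fx=2,fy=2,interpolation=cv2.INTER_CUBIC))
for b in blobs(W,.045,.12,(.4,.48,.0,.11),25):print(b[:,:2].min(0),b[:,:2].max(0),b[:,2].max())
```

```text
[ 0.64190113 -0.03257379  0.33680665]
[0.41466836 0.03116553] [0.46318729 0.07942963] 0.08590148858910315
```

View pics/c3.png

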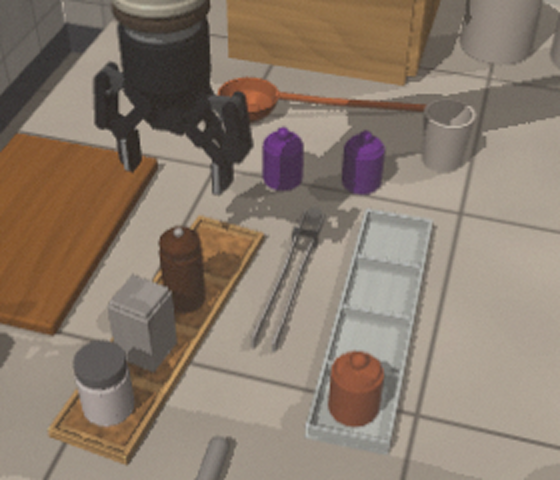

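The pot stands upright in the left cell at about (439,55) mm. The gripper is over the mill, so I'll repeat the sequence.

play_rows(commands=[[0.001,0,-0.035,0,0,0],[0.001,0,-0.07,0,0,0],[0.001,0,-0.095,0,0,0],[0.001,0,-0.113,0,0,0],[0.001,0,-0.113,0,0,0]])

```text
time: 7.75
tcp_pos: [0.6406, -0.0329, 0.2198]
ee_rot: [-2.332, -2.097, 0.009]
contact_force: [-0.7, -0.2, 0.3]
opening: 0.0854
grasp_force: 0.0
```

play_rows(commands=[[0,0,0,0,0,0],[0,0,0,0,0,0],[0,0,0,0,0,0],[0,0,0,0,0,0],[0,0,0,0,0,0]])

```text
time: 8.17
tcp_pos: [0.6442, -0.0333, 0.2252]
ee_rot: [2.337, 2.097, 0.002]
contact_force: [-0.5, -0.9, 0.0]
opening: 0.0852
grasp_force: 0.0
```

play_rows(commands=[[0,0,0,0,0,0],[0,0,0,0,0,0],[0,0,0,0,0,0],[0,0,0,0,0,0],[0,0,0,0,0,0]], hand=0)

```text
time: 8.58
tcp_pos: [0.644, -0.0333, 0.2241]
ee_rot: [2.338, 2.098, 0.001]
contact_force: [0.2, 0.1, 3.4]
opening: 0.0426
grasp_force: 60.7
```

play_rows(commands=[[0,0,0,0,0,0],[0,0,0,0,0,0],[0,0,0,0,0,0]])

```text
time: 8.83
tcp_pos: [0.644, -0.0333, 0.2241]
ee_rot: [2.338, 2.098, 0.001]
contact_force: [0.6, -1.0, 4.8]
opening: 0.0427
grasp_force: 60.7
```

play_rows(commands=[[0,0,0.01,0,0,0],[0,0,0.03,0,0,0],[0,0,0.06,0,0,0],[0,0,0.09,0,0,0],[0,0,0.12,0,0,0]])

```text
time: 9.25
tcp_pos: [0.6429, -0.0332, 0.3443]
ee_rot: [-2.336, -2.098, 0.002]
contact_force: [0.2, 0.5, -1.4]
opening: 0.0426
grasp_force: 61.2
```

play_rows(commands=[[-0.02,0,0,0,0,0.018],[-0.045,0.002,0,0,0,0.036],[-0.075,0.004,0,0,0,0.054],[-0.105,0.006,0,0,0,0.072],[-0.135,0.007,0,0,0,0.089]])

```text
time: 9.67
tcp_pos: [0.5066, -0.0259, 0.3433]
ee_rot: [-2.183, -2.258, 0.002]
contact_force: [-0.0, 0.1, -0.2]
opening: 0.0428
grasp_force: 61.4
```

play_rows(commands=[[-0.025,0,0,0,0,0],[-0.045,0,0,0,0,0],[-0.06,0,0,0,0,0],[-0.067,0,0,0,0,0],[-0.067,0,0,0,0,0]])

```text
time: 10.08
tcp_pos: [0.44, -0.0264, 0.3435]
ee_rot: [-2.185, -2.256, 0.004]
contact_force: [-0.3, -0.3, -1.5]
opening: 0.0425
grasp_force: 61.4
```

play_rows(commands=[[0,0,-0.03,0,0,0],[0,0,-0.06,0,0,0],[0,0,-0.085,0,0,0],[0,0,-0.1,0,0,0],[0,0,-0.11,0,0,0]])

```text
time: 10.5
tcp_pos: [0.442, -0.0262, 0.2318]
ee_rot: [-2.184, -2.255, 0.001]
contact_force: [-0.4, 0.4, -1.5]
opening: 0.0426
grasp_force: 61.4
```

play_rows(commands=[[0,0,-0.003,0,0,0],[0,0,-0.006,0,0,0],[0,0,-0.009,0,0,0],[0,0,-0.01,0,0,0],[0,0,-0.01,0,0,0]])

```text
time: 10.92
tcp_pos: [0.4421, -0.0264, 0.2242]
ee_rot: [2.185, 2.256, 0.001]
contact_force: [0.0, -0.9, -1.7]
opening: 0.0427
grasp_force: 61.4
```

play_rows(commands=[[0,0,-0.001,0,0,0],[0,0,-0.002,0,0,0],[0,0,-0.003,0,0,0],[0,0,-0.003,0,0,0],[0,0,-0.003,0,0,0]])

```text
time: 11.33
tcp_pos: [0.4419, -0.0264, 0.2211]
ee_rot: [2.185, 2.256, 0.0]
contact_force: [-1.5, -0.2, 2.1]
opening: 0.0426
grasp_force: 61.8
```

The mill is seated. I'll release it and go to the tin.

play_rows(commands=[[0,0,0,0,0,0],[0,0,0,0,0,0],[0,0,0,0,0,0],[0,0,0,0,0,0],[0,0,0,0,0,0]], hand=1)

```text
time: 11.75
tcp_pos: [0.4417, -0.0263, 0.2207]
ee_rot: [-2.186, -2.257, -0.0]
contact_force: [-0.4, 0.0, 0.0]
opening: 0.0854
grasp_force: 0.0
```

play_rows(commands=[[0,0,0.01,0,0,0],[0,0,0.03,0,0,0],[0,0,0.06,0,0,0],[0,0,0.09,0,0,0],[0,0,0.12,0,0,0]])

```text
time: 12.17
tcp_pos: [0.4413, -0.0259, 0.3423]
ee_rot: [-2.184, -2.257, 0.0]
contact_force: [-0.5, -0.7, 0.1]
opening: 0.0858
grasp_force: 0.0
```

play_rows(commands=[[0.03,0.01,0,0,0,-0.028],[0.06,0.02,0,0,0,-0.056],[0.09,0.03,0,0,0,-0.084],[0.12,0.04,0,0,0,-0.112],[0.15,0.05,0,0,0,-0.139]])

```text
time: 12.58
tcp_pos: [0.5929, 0.0238, 0.3415]
ee_rot: [2.421, 2.002, 0.0]
contact_force: [0.6, -0.3, 0.3]
opening: 0.0855
grasp_force: 0.0
```

play_rows(commands=[[0.03,0.01,0,0,0,0],[0.055,0.018,0,0,0,0],[0.065,0.0215,0,0,0,0],[0.065,0.0215,0,0,0,0],[0.065,0.0215,0,0,0,0]])

```text
time: 13.0
tcp_pos: [0.6564, 0.0456, 0.3408]
ee_rot: [-2.417, -2.005, 0.0]
contact_force: [-0.1, -0.1, -0.1]
opening: 0.0852
grasp_force: 0.0
```

Run:
```python
from h import *
print(observe()["tcp_pos"])
p,W=shot("side",4);cv2.imwrite("pics/c4.png",cv2.resize(p[60:300,180:460,::-1],None,fx=2,fy=2,interpolation=cv2.INTER_CUBIC))
for b in blobs(W,.045,.12,(.4,.48,-.08,.11),25):print(b[:,:2].min(0),b[:,:2].max(0),b[:,2].max())
```

```text
[0.65641802 0.04564285 0.34078398]
[ 0.42047681 -0.04216357] [ 0.46438093 -0.00148374] 0.10916706738865284
[0.41463823 0.0319908 ] [0.46299436 0.08009428] 0.0846316525531685
```

View pics/c4.png

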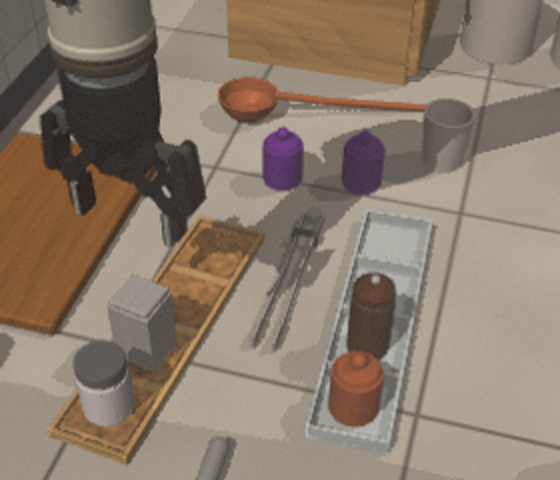

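The mill stands upright at about (442,-24) mm beside the pot. Next I'll pick up the tin at crop (142,320).

play_rows(commands=[[0,0,-0.035,0,0,0],[0,0,-0.07,0,0,0],[0,0,-0.1,0,0,0],[0,0,-0.12,0,0,0],[0,0,-0.13,0,0,0]])

```text
time: 13.47
tcp_pos: [0.6543, 0.0437, 0.2078]
ee_rot: [-2.417, -2.003, 0.008]
contact_force: [0.3, -0.9, -0.1]
opening: 0.0854
grasp_force: 0.0
```

play_rows(commands=[[0,0,0,0,0,0],[0,0,0,0,0,0],[0,0,0,0,0,0],[0,0,0,0,0,0]])

```text
time: 13.8
tcp_pos: [0.6575, 0.0453, 0.2129]
ee_rot: [2.417, 2.004, 0.004]
contact_force: [0.5, -0.4, 0.2]
opening: 0.0859
grasp_force: 0.0
```

play_rows(commands=[[0,0,0,0,0,0],[0,0,0,0,0,0],[0,0,0,0,0,0],[0,0,0,0,0,0],[0,0,0,0,0,0]], hand=0)

```text
time: 14.22
tcp_pos: [0.657, 0.0452, 0.2115]
ee_rot: [2.418, 2.005, 0.001]
contact_force: [-0.4, -0.6, 5.2]
opening: 0.0451
grasp_force: 62.1
```

play_rows(commands=[[0,0,0,0,0,0],[0,0,0,0,0,0],[0,0,0,0,0,0]])

```text
time: 14.47
tcp_pos: [0.657, 0.0452, 0.2114]
ee_rot: [2.418, 2.005, 0.001]
contact_force: [-0.9, -0.4, 5.4]
opening: 0.0453
grasp_force: 62.3
```

play_rows(commands=[[0,0,0.01,0,0,0],[0,0,0.03,0,0,0],[0,0,0.06,0,0,0],[0,0,0.09,0,0,0],[0,0,0.12,0,0,0]])

```text
time: 14.88
tcp_pos: [0.656, 0.0451, 0.3313]
ee_rot: [-2.417, -2.005, 0.002]
contact_force: [0.2, -0.3, -1.8]
opening: 0.0452
grasp_force: 61.7
```

play_rows(commands=[[-0.016,-0.011,0,0,0,0.028],[-0.036,-0.026,0,0,0,0.056],[-0.06,-0.043,0,0,0,0.084],[-0.084,-0.06,0,0,0,0.112],[-0.11,-0.078,0,0,0,0.139]])

```text
time: 15.3
tcp_pos: [0.5453, -0.0332, 0.3305]
ee_rot: [-2.182, -2.259, 0.001]
contact_force: [0.4, -0.3, -2.2]
opening: 0.0454
grasp_force: 62.0
```

play_rows(commands=[[-0.026,-0.019,0,0,0,0],[-0.052,-0.037,0,0,0,0],[-0.078,-0.056,0,0,0,0],[-0.095,-0.068,0,0,0,0],[-0.102,-0.073,0,0,0,0]])

```text
time: 15.72
tcp_pos: [0.4415, -0.1078, 0.33]
ee_rot: [-2.188, -2.252, 0.007]
contact_force: [-0.0, 0.6, -2.0]
opening: 0.0455
grasp_force: 62.0
```

play_rows(commands=[[0,0,-0.02,0,0,0],[0,0,-0.05,0,0,0],[0,0,-0.08,0,0,0],[0,0,-0.1,0,0,0],[0,0,-0.11,0,0,0]])

```text
time: 16.13
tcp_pos: [0.4439, -0.1052, 0.2185]
ee_rot: [-2.183, -2.255, 0.002]
contact_force: [0.1, -0.2, -2.8]
opening: 0.0452
grasp_force: 61.9
```

play_rows(commands=[[0,0,-0.003,0,0,0],[0,0,-0.006,0,0,0],[0,0,-0.009,0,0,0],[0,0,-0.011,0,0,0],[0,0,-0.011,0,0,0]])

```text
time: 16.55
tcp_pos: [0.4451, -0.1059, 0.2103]
ee_rot: [2.185, 2.256, 0.001]
contact_force: [0.5, -0.7, -1.0]
opening: 0.0458
grasp_force: 61.9
```

play_rows(commands=[[0,0,-0.001,0,0,0],[0,0,-0.002,0,0,0],[0,0,-0.002,0,0,0],[0,0,-0.002,0,0,0]])

```text
time: 16.88
tcp_pos: [0.445, -0.106, 0.2083]
ee_rot: [2.185, 2.256, 0.0]
contact_force: [-1.2, -0.2, 5.7]
opening: 0.0455
grasp_force: 62.5
```

The tin is seated. I'll release it and go to the jar.

play_rows(commands=[[0,0,0,0,0,0],[0,0,0,0,0,0],[0,0,0,0,0,0],[0,0,0,0,0,0],[0,0,0,0,0,0]], hand=1)

```text
time: 17.3
tcp_pos: [0.4447, -0.1058, 0.2077]
ee_rot: [-2.186, -2.257, -0.0]
contact_force: [-0.4, 0.3, -0.7]
opening: 0.085
grasp_force: 0.0
```

play_rows(commands=[[0,0,0.01,0,0,0],[0,0,0.03,0,0,0],[0,0,0.06,0,0,0],[0,0,0.09,0,0,0],[0,0,0.12,0,0,0]])

```text
time: 17.72
tcp_pos: [0.4443, -0.1053, 0.3293]
ee_rot: [-2.184, -2.257, -0.0]
contact_force: [0.9, -1.2, 0.5]
opening: 0.0854
grasp_force: 0.0
```

play_rows(commands=[[0.022,0.023,0,0,0,-0.018],[0.044,0.045,0,0,0,-0.036],[0.066,0.068,0,0,0,-0.054],[0.088,0.09,0,0,0,-0.072],[0.11,0.113,0,0,0,-0.089]])

```text
time: 18.13
tcp_pos: [0.5555, 0.0078, 0.3285]
ee_rot: [2.34, 2.096, 0.0]
contact_force: [0.6, -0.4, 0.2]
opening: 0.0853
grasp_force: 0.0
```

play_rows(commands=[[0.025,0.026,0,0,0,0],[0.05,0.052,0,0,0,0],[0.075,0.078,0,0,0,0],[0.1,0.103,0,0,0,0],[0.11,0.114,0,0,0,0]])

```text
time: 18.55
tcp_pos: [0.6663, 0.1256, 0.3287]
ee_rot: [-2.333, -2.101, -0.006]
contact_force: [-0.5, 1.9, 0.5]
opening: 0.0853
grasp_force: 0.0
```

Run:
```python
from h import *
print(observe()["tcp_pos"])
p,W=shot("side",5);cv2.imwrite("pics/c5.png",cv2.resize(p[60:300,180:460,::-1],None,fx=2,fy=2,interpolation=cv2.INTER_CUBIC))
for b in blobs(W,.045,.12,(.4,.48,-.2,.11),25):print(b[:,:2].min(0),b[:,:2].max(0),b[:,2].max())
```

```text
[0.66632676 0.12560924 0.32869454]
[ 0.42043628 -0.12757588] [ 0.46797644 -0.00114337] 0.10905913897809622
[0.41465625 0.03117552] [0.46308001 0.07919853] 0.08501644524067593
```

View pics/c5.png

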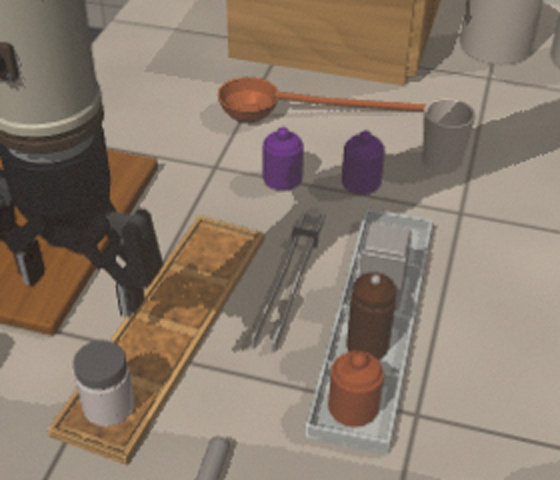

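The tin, at crop (387,250), stands in the third cell. The gripper is above the jar, so I'll pick it.

play_rows(commands=[[0,0,-0.035,0,0,0],[0,0,-0.07,0,0,0],[0,0,-0.1,0,0,0],[0,0,-0.115,0,0,0],[0,0,-0.124,0,0,0]])

```text
time: 19.02
tcp_pos: [0.6635, 0.1203, 0.2015]
ee_rot: [-2.336, -2.097, 0.005]
contact_force: [-0.1, -0.2, -0.1]
opening: 0.0855
grasp_force: 0.0
```

play_rows(commands=[[0,0,0,0,0,0],[0,0,0,0,0,0],[0,0,0,0,0,0],[0,0,0,0,0,0]])

```text
time: 19.35
tcp_pos: [0.6656, 0.1215, 0.206]
ee_rot: [2.337, 2.097, 0.005]
contact_force: [-0.2, 0.2, 0.3]
opening: 0.0858
grasp_force: 0.0
```

play_rows(commands=[[0,0,0,0,0,0],[0,0,0,0,0,0],[0,0,0,0,0,0],[0,0,0,0,0,0],[0,0,0,0,0,0]], hand=0)

```text
time: 19.77
tcp_pos: [0.6652, 0.1213, 0.2048]
ee_rot: [2.337, 2.098, 0.002]
contact_force: [-1.0, -0.5, 5.8]
opening: 0.0482
grasp_force: 62.2
```

play_rows(commands=[[0,0,0,0,0,0],[0,0,0,0,0,0],[0,0,0,0,0,0]])

```text
time: 20.02
tcp_pos: [0.6652, 0.1213, 0.2048]
ee_rot: [2.337, 2.098, 0.002]
contact_force: [-0.3, -0.6, 5.1]
opening: 0.0483
grasp_force: 62.2
```

play_rows(commands=[[0,0,0.01,0,0,0],[0,0,0.03,0,0,0],[0,0,0.06,0,0,0],[0,0,0.09,0,0,0],[0,0,0.12,0,0,0]])

```text
time: 20.43
tcp_pos: [0.6641, 0.1211, 0.3246]
ee_rot: [-2.337, -2.098, 0.002]
contact_force: [1.1, -0.2, -1.5]
opening: 0.0485
grasp_force: 62.1
```

play_rows(commands=[[-0.01,-0.014,0,0,0,0.018],[-0.024,-0.034,0,0,0,0.036],[-0.04,-0.056,0,0,0,0.054],[-0.056,-0.078,0,0,0,0.072],[-0.073,-0.102,0,0,0,0.089]])

```text
time: 20.85
tcp_pos: [0.5905, 0.0188, 0.3238]
ee_rot: [-2.183, -2.259, 0.001]
contact_force: [0.4, -1.1, -1.0]
opening: 0.0488
grasp_force: 62.1
```

play_rows(commands=[[-0.016,-0.022,0,0,0,0],[-0.032,-0.045,0,0,0,0],[-0.048,-0.067,0,0,0,0],[-0.064,-0.09,0,0,0,0],[-0.08,-0.112,0,0,0,0]])

```text
time: 21.27
tcp_pos: [0.5104, -0.0939, 0.3238]
ee_rot: [-2.185, -2.256, 0.001]
contact_force: [0.6, -0.1, -1.2]
opening: 0.0485
grasp_force: 62.1
```

play_rows(commands=[[-0.016,-0.022,0,0,0,0],[-0.032,-0.045,0,0,0,0],[-0.048,-0.067,0,0,0,0],[-0.06,-0.085,0,0,0,0],[-0.065,-0.093,0,0,0,0]])

```text
time: 21.68
tcp_pos: [0.4444, -0.1885, 0.3234]
ee_rot: [-2.189, -2.252, 0.004]
contact_force: [-0.5, -0.3, -1.6]
opening: 0.0487
grasp_force: 62.1
```

play_rows(commands=[[0,0,-0.02,0,0,0],[0,0,-0.05,0,0,0],[0,0,-0.08,0,0,0],[0,0,-0.1,0,0,0],[0,0,-0.11,0,0,0]])

```text
time: 22.1
tcp_pos: [0.4458, -0.1849, 0.2115]
ee_rot: [-2.182, -2.255, 0.001]
contact_force: [-0.3, 0.7, -1.0]
opening: 0.0485
grasp_force: 62.1
```

play_rows(commands=[[0,0,-0.003,0,0,0],[0,0,-0.006,0,0,0],[0,0,-0.009,0,0,0],[0,0,-0.011,0,0,0],[0,0,-0.011,0,0,0]])

```text
time: 22.52
tcp_pos: [0.447, -0.186, 0.2033]
ee_rot: [2.185, 2.256, 0.0]
contact_force: [0.0, 0.6, -1.7]
opening: 0.0486
grasp_force: 62.1
```

play_rows(commands=[[0,0,-0.001,0,0,0],[0,0,-0.002,0,0,0],[0,0,-0.002,0,0,0],[0,0,-0.002,0,0,0]])

```text
time: 22.85
tcp_pos: [0.447, -0.186, 0.2017]
ee_rot: [2.185, 2.255, -0.0]
contact_force: [-1.1, 1.0, 7.4]
opening: 0.0483
grasp_force: 63.2
```

The jar is seated. I'll release it, back off, and check from both views.

play_rows(commands=[[0,0,0,0,0,0],[0,0,0,0,0,0],[0,0,0,0,0,0],[0,0,0,0,0,0],[0,0,0,0,0,0]], hand=1)

```text
time: 23.27
tcp_pos: [0.4467, -0.1859, 0.2007]
ee_rot: [2.186, 2.257, 0.0]
contact_force: [0.1, 0.2, -0.5]
opening: 0.0856
grasp_force: 0.0
```

play_rows(commands=[[0,0,0.01,0,0,0],[0,0,0.03,0,0,0],[0,0,0.06,0,0,0],[0,0,0.1,0,0,0],[0,0,0.14,0,0,0]])

```text
time: 23.68
tcp_pos: [0.4461, -0.1852, 0.3421]
ee_rot: [-2.182, -2.256, -0.0]
contact_force: [-0.3, -1.5, 0.9]
opening: 0.0855
grasp_force: 0.0
```

play_rows(commands=[[0,-0.04,0.02,0,0,0],[0,-0.08,0.04,0,0,0],[0,-0.11,0.05,0,0,0],[0,-0.14,0.05,0,0,0],[0,-0.17,0.05,0,0,0]])

```text
time: 24.1
tcp_pos: [0.4464, -0.3578, 0.3928]
ee_rot: [2.185, 2.254, -0.001]
contact_force: [-0.2, 0.4, -0.1]
opening: 0.0856
grasp_force: 0.0
```

play_rows(commands=[[0,-0.03,0,0,0,0],[0,-0.06,0,0,0,0],[0,-0.08,0,0,0,0],[0,-0.08,0,0,0,0],[0,-0.08,0,0,0,0]])

```text
time: 24.52
tcp_pos: [0.446, -0.4369, 0.3908]
ee_rot: [-2.188, -2.254, -0.001]
contact_force: [0.2, 0.6, 0.5]
opening: 0.0854
grasp_force: 0.0
```

Run:
```python
from h import *
for n in("top","side"):
    p,W=shot(n,6)
    rb=np.vstack(list(blobs(W,.015,.026,(.38,.5,-.26,.15),5)));r=cv2.minAreaRect((rb[:,:2]*1000).astype(np.float32));print(n,"rack",np.round(r,1) if 0 else r)
    for nm,y0,zt in(("pot",.054,.062),("mill",-.026,.108),("tin",-.106,.088),("jar",-.186,.076)):
        b=np.vstack(list(blobs(W,zt-.03,zt+.03,(.39,.5,y0-.035,y0+.038),10)));print(n,nm,((b[:,:2].min(0)+b[:,:2].max(0))/2).round(4),np.percentile(b[:,2],98).round(4))
    b=np.vstack(list(blobs(W,.006,.025,(.51,.58,-.26,.1),10)));print("tongs",b[:,:2].min(0),b[:,:2].max(0))
p=np.load("side6.npz")["p"];cv2.imwrite("pics/c6.png",cv2.resize(p[60:300,180:460,::-1],None,fx=2,fy=2))
```

```text
top rack ((443.814453125, -66.64706420898438), (80.3709487915039, 322.6581726074219), 2.0707857608795166)
top pot [0.4404 0.0519] 0.0843
top mill [ 0.4429 -0.0288] 0.1083
top tin [ 0.4459 -0.1072] 0.0917
top jar [ 0.4469 -0.1854] 0.0799
tongs [ 0.53062562 -0.21532777] [0.5582271  0.00232027]
side rack ((442.41656494140625, -63.99821472167969), (80.31111145019531, 324.7788391113281), 1.9646940231323242)
side pot [0.439  0.0561] 0.0823
side mill [ 0.4421 -0.0226] 0.1067
side tin [ 0.4445 -0.103 ] 0.0897
side jar [ 0.446  -0.1844] 0.0779
tongs [ 0.53095999 -0.21600401] [0.56042518 0.00766095]
```

View pics/c6.png

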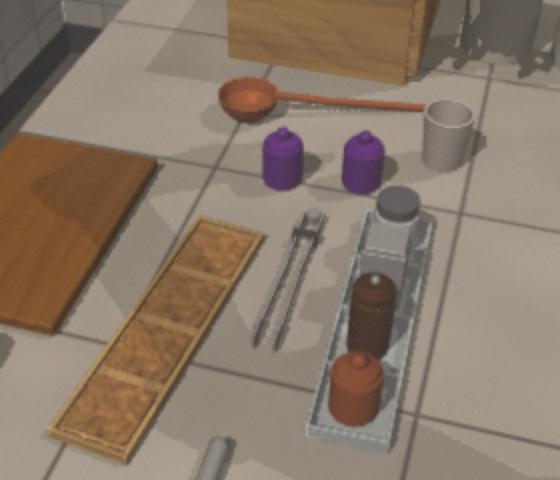

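All four stand upright within a few millimetres of their cell middles. The tongs have not moved and the gripper is clear.

```bash
python3 -c "from workcell import *;print(finish_job())"
```

```text
the job is handed in; nothing more can be done
None
```

The job is handed in: seen from the robot, left to right, the rack holds pot, mill, tin and jar, each upright and within about 4 mm of its cell's middle by the final camera check, and the tongs have not moved; the verdict was not shown.

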